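# Slide the chill pan from the chiller to the scanner

## Task

The cryo bench is being cleared for scanning: first put the stray vial lying between the two arches in the tray with the other vial, and the stray screw cap in the dish with the other cap. Then slide the chill pan, flat on the bench and never lifted, out from under the finned chiller arch by one handle, let go of it halfway, take it by its other handle and push it in under the scanner arch until its body stands wholly inside the painted outline there. Keep the pan where it is until both strays are put away, and leave everything else as it stands.

Things in the scene. Friction and masses are not known exactly. Their poses are not given: they have to be found in the camera images.
- pan: Loose aluminium pan, 0.65 kg, with a blue rack of orange-capped vials fixed in it. Body 100 (x) x 130 (y) x 40 mm high, caps to 59 mm. Origin: centre of its underside. At each end (+y, -y) a straight stub handle, 12 mm wide (x), 25 to 41 mm above the bench, runs along y out to 125 mm from the origin: grip it across x about 100 mm from the origin. Alike both ways round.
- chiller: Fixed station (left or right) where the pan starts: painted outline under an arch with a finned heat sink on top. Origin: centre of the outline at bench height; the pan passes along y. Two posts 20 x 30 mm centred at x = -74 and +74 mm; crossbar 168 (x) x 30 (y) mm, underside 86 mm up; head 44 mm wide in y, top 136 mm up.
- scanner: Fixed station where the pan must go: posts, crossbar and outline as at the chiller, but a smooth grey box with a round black knob on top (48 mm wide in y, top 154 mm up). Origin: centre of the outline at bench height; the pan passes along y. Inside its lines the outline is 124 (x) x 154 (y) mm.
- vial_tray: Fixed open rectangular grey tray for vials, 90 (x) x 140 (y) x 28 mm high, walls and floor 4 mm. Origin: centre of its underside.
- cap_dish: Fixed open round grey dish for caps, outer radius 50 mm at the foot and 56 mm at the rim, 26 mm high, wall and floor 4 mm. Origin: centre of its underside.
- stray_vial: Stray closed cryo vial lying on the bench between the stations: 50 mm long, 14 mm in diameter, white with orange cap at +x, 12 g. Origin: on its axis at mid length; x along it.
- stray_cap: Stray orange screw cap standing on the bench between the stations: 26 mm in diameter, 14 mm high, 12 g. Origin: centre of its underside.
- tray_vial: Vial like the stray one, already lying in the tray near its -y end (must stay in the tray). Origin: on its axis at mid length; x along it.
- dish_cap: Cap like the stray one, already in the dish on its -y side (must stay in the dish). Origin: centre of its underside.
- reagent: Bystander: small amber bottle, 36 mm in diameter, 66 mm high, beyond the gap between the stations. Origin: centre of its underside.
- timer: Bystander: flat white timer 45 x 50 x 18 mm between tray and dish. Origin: centre of its underside.
- jar: Bystander: white jar, 52 mm in diameter, 70 mm high. Origin: centre of its underside.
- spatula: Bystander: steel spatula 150 mm long lying on the bench. Origin: on its underside.

How it is judged:
By the outcome, as a careful person would: the job done as asked, in the order asked, and still so for the second after the job is handed in, with the robot touching nothing.
It also fails if it takes over 72 s, if anything falls off the work surface, if the arm or the gripper's body presses on something with over 40 N, if the wrist force passes 120 N, or if a joint passes its speed limit or range.

## Robot

A 7-joint arm with a two-finger parallel gripper is mounted at the origin on the work surface. World frame = base frame: x ahead of the robot, y to its left, z up, the work surface at z = 0. Lengths are in m, angles in rad, forces in N, time in s.
With the tool pointing down it reaches from about 0.4 to 0.85 m from the base axis. Payload 10.4 kg.
Tool frame: the origin (TCP) lies on the mounting face of the last link; the fingertips stand 173 mm ahead of it and the grasp point (between the pads) lies 155 mm ahead of it (manip.tip_extent is the distance from the TCP to the fingertips, in m); z points along the fingers, y is the line along which they close (so a half turn about z gives the same grasp; the last joint's range is limited). The gripper opens to 85 mm and grips with 20 to 120 N. Pads are 22 mm wide; open, the fingers measure 114 mm over their backs; the gripper's body (76 mm by 85 mm) begins 54 mm behind the grasp point. The pads swing forward as they close: fully open they stand 13 mm farther back than shut.
Start: joints at [1.078, 0.332, -0.065, 1.46, 0.022, 1.35, -0.088], TCP at [0.283, -0.557, 0.405] pointing down, gripper open.
Joint ranges: [-2.6, 2.6], [-0.5, 2.12], [-1.47, 1.34], [0.16, 2.42], [-1.27, 4.41], [0.06, 2.06], [-2.6, 2.6]. Speed limits (rad/s): [2.22, 2.22, 2.79, 2.79, 3.14, 3.14, 3.14].

## Interface

Orientations are given as a unit quaternion [x, y, z, w].
In Python, from workcell import manip gives the robot as it stands.
- The arm moves only by the tool move_arm, never from a script. Its argument "plan" is one flat list of numbers, 7 for each row, row after row: the turn, a rotation vector about the tool's x, y, z in rad, then the shift along the tool's x, y, z in m, then the finger opening in m, from 0 to 0.0854. In form: [ax, ay, az, dx, dy, dz, gripper, ax, ay, az, dx, dy, dz, gripper, ...]. A call has 1 to 12 rows; each row is the pose to reach, as a shift and turn from the pose commanded when the call began, along the tool's axes at that moment; what a row does not reach only later rows make up. A row lasts 1/8 s, in which the tool goes at most 62.5 mm and 10.7 degrees, less where a joint would pass 70% of its speed; a pose out of reach is approached as far as the arm can. A call with a gripper value outside its range is refused whole. The fingers move at their own pace and stop on an object; "squeeze" is the grip in N (left out, the last holds). Time passes only in rows, so rows that repeat a pose let the fingers close. It gives the time, the measured TCP pose, the force, the opening and the grip force at its end, in the units of the state.
- manip.get_obs(): the state, without advancing time (a new reading comes with each control period).
- manip.camera(name): name is "side" or "top"; returns a dict with "color" (384x512x3 uint8, red, green, blue), "fx", "fy", "cx", "cy" (pixels), "cam_to_world" (4x4, takes a point from camera to world coordinates). Camera axes: x right, y down, z forward; pixel columns grow to the right and rows downward; lengths in m; the calibration is good to about 2 mm. A picture is of the moment at which its call begins. There is no depth.
- manip.hand_in(): hands the job in; it is judged then, once.
Trained networks look in a picture, given as the dict that the camera call returned (one of the last four; its "shot" number tells which), for a name from the list of things; names that differ only in an ending like _2 or _b are one class to them, and where a whole thing is asked for, a point or a joint stands for the part that bears it (a point fixed in the world has none). Each returns a list of dicts, best first, with "conf" (0 to 1); they miss things now and then, are a little off and sometimes report something else, mostly with a low value. They report only what shows in the picture. A call takes as long as a camera call.
- manip.look_for(picture, label): "position" ([x, y, z] in m, in the coordinates of the camera as it stood for that picture, good to about 4 mm: the middle of the surface that is visible of it).
- manip.silhouettes(picture, label): "pixels" (384x512 bool, what is visible of it).
- manip.tip_of(picture, label): "position" ([x, y, z] in m, in the coordinates of the camera as it stood for that picture, good to about 4 mm: a listed point, or the origin of a listed thing).
The state is a dict: "clock": time; "joint_pos": joint angles; "joint_velocities": joint speeds; "tau": joint torques, N m; "position": TCP position; "ee_rot": TCP orientation; "ft_force": force on the tool from outside, world axes, zero at the start; "torque": the same for the moment, N m; "grip_width": opening from 0.0 (shut) to 1.0 (fully open); "grasp_force": force on a finger pad.
Only numpy, scipy, OpenCV 4.12 (cv2) and the standard library are available. Lean on these libraries where they do the work, as an engineer would, in place of code of your own. Each camera call takes 0.05 s, during which the arm holds its last target. There are 200 camera calls.

## Working session

There is one attempt and no reset: what is moved stays moved. The work goes in short steps, Python scripts to look and compute and a tool call to move; the robot and the scene stay as the last step left them, time stands still between calls to the robot, and variables do not carry over. Pictures are saved under pics/ and viewed, at most 10 in all, crops included, and the job is handed in when it is done.

Besides the shell and the picture viewer there is one more tool, called in YAML: its name, and indented under it one key for each argument. move_arm: Moves the arm, as the interface text tells. Its arguments: {"type":"object","properties":{"plan":{"type":"array","items":{"type":"number"}},"squeeze":{"type":"number"}},"required":["plan"]}

```bash
mkdir -p pics; cat > h.py <<'E'
import numpy as np,cv2
from workcell import manip
from scipy.spatial.transform import Rotation as R
def w(p,pic):
    T=np.array(pic["cam_to_world"]);return T[:3,:3]@np.array(p)+T[:3,3]
def ray(u,v,z,pic):
    T=np.array(pic["cam_to_world"]);d=T[:3,:3]@np.array([(u-pic["cx"])/pic["fx"],(v-pic["cy"])/pic["fy"],1]);o=T[:3,3]
    return o+d*(z-o[2])/d[2]
def save(pic,n,s=1.5):
    cv2.imwrite("pics/"+n,cv2.resize(pic["color"][:,:,::-1],None,fx=s,fy=s))
E
python3 - <<'E'
from h import *
o=manip.get_obs();print(o)
for c in("top","side"):
    p=manip.camera(c);save(p,c+"0.png");print(c,np.round(p["cam_to_world"],3).tolist(),p["fx"])
    for l in["pan","chiller","scanner","vial_tray","cap_dish","stray_vial","stray_cap","tray_vial","dish_cap","reagent","timer","jar","spatula"]:
        print(l,[(round(d["conf"],2),np.round(w(d["position"],p),3).tolist()) for d in manip.tip_of(p,l)[:2]])
E
```

```text
{'clock': 0.0, 'joint_pos': array([ 1.07838771,  0.3328797 , -0.06472528,  1.46091253,  0.02160482,
        1.34987237, -0.08848842]), 'joint_velocities': array([-4.76950394e-03, -1.63226290e-03, -5.67931777e-05,  1.33550647e-04,
       -3.26981878e-04,  8.59082635e-04, -7.57157711e-04]), 'tau': array([-1.04821986e-03, -6.25448084e+01,  4.88241808e-02, -3.91602802e+01,
        1.61720632e-02,  9.88381886e-03, -2.48782294e-05]), 'position': array([ 0.28291247, -0.55717217,  0.40392468]), 'ee_rot': array([ 9.72529763e-01,  2.32777546e-01, -1.88231987e-04, -6.61805406e-04]), 'ft_force': array([-0.49315924,  0.65723047, -0.36657287]), 'torque': array([ 0.07265612, -0.00305026,  0.03692439]), 'grasp_force': 0.0, 'grip_width': 0.9985904236190105}
top [[-0.002, -0.992, 0.129, 0.451], [-0.999, 0.006, 0.032, -0.028], [-0.033, -0.129, -0.991, 1.07], [0.0, 0.0, 0.0, 1.0]] 393.01750789893043
pan [(0.72, [0.582, -0.22, -0.001])]
chiller [(0.64, [0.592, -0.216, 0.004])]
scanner [(0.78, [0.584, 0.24, -0.002])]
vial_tray [(0.98, [0.423, -0.175, 0.002])]
cap_dish [(0.62, [0.429, 0.15, -0.002])]
stray
[... 373 characters left out ...]
3])]
side [[-1.0, 0.016, 0.012, 0.566], [-0.001, 0.554, -0.832, 0.859], [-0.02, -0.832, -0.554, 0.62], [0.0, 0.0, 0.0, 1.0]] 387.71610823302154
pan [(0.95, [0.584, -0.218, 0.002])]
chiller [(0.67, [0.59, -0.211, 0.001])]
scanner []
vial_tray [(0.87, [0.426, -0.179, 0.001])]
cap_dish [(0.81, [0.427, 0.151, 0.0])]
stray_vial [(0.43, [0.582, 0.016, 0.006])]
stray_cap [(0.65, [0.669, -0.001, -0.003])]
tray_vial [(0.56, [0.427, -0.226, 0.009]), (0.54, [0.584, 0.012, 0.004])]
dish_cap [(0.53, [0.428, 0.115, 0.0])]
reagent [(0.72, [0.777, 0.02, -0.001]), (0.63, [0.428, 0.152, 0.002])]
timer [(0.78, [0.422, -0.001, 0.002])]
jar [(0.77, [0.445, 0.384, 0.002])]
spatula [(0.79, [0.415, -0.39, -0.001])]
```

View pics/top0.png

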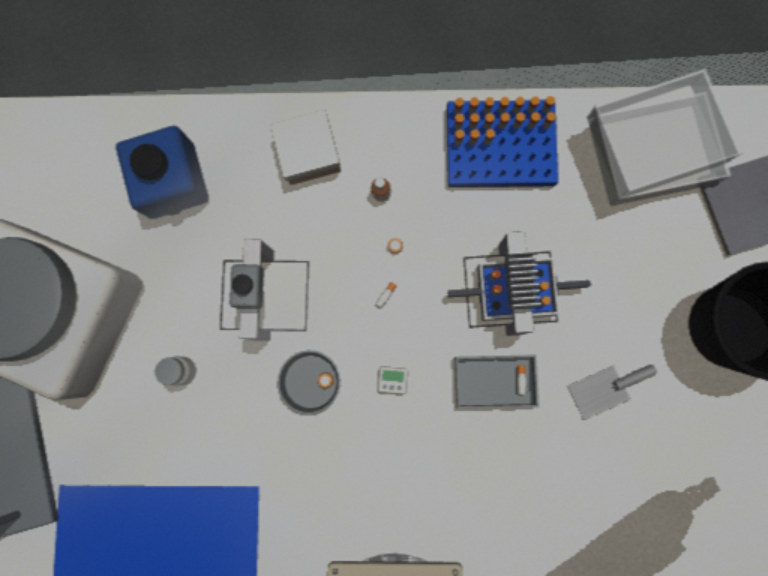

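View pics/side0.png

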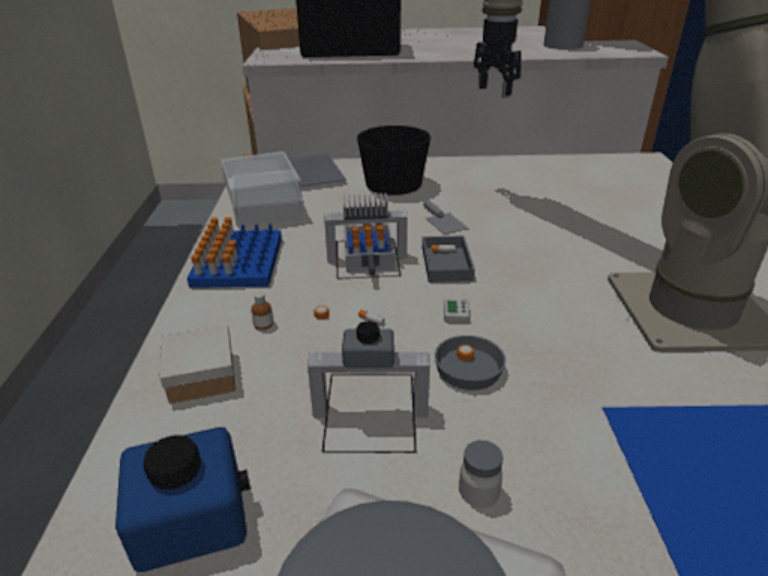

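The top view shows the scanner outline at about cols 220–308, rows 260–331, and the chiller and pan at about (515,290). The vial is at (385,295) with its orange end up and to the right. The cap is at (395,245), and the dish and tray have free space on their left and right halves. The side view agrees.

```bash
cat > m.py <<'E'
from h import *
p=manip.camera("top");save(p,"x.png")
def sil(l,z):
    for d in manip.silhouettes(p,l)[:2]:
        m=d["pixels"];v,u=np.nonzero(m)
        r=cv2.minAreaRect(np.c_[u,v].astype(np.float32))
        P=np.array([ray(a,b,z,p)[:2] for a,b in zip(u,v)])
        c=P.mean(0);e,V=np.linalg.eigh(np.cov((P-c).T));a=V[:,1]
        q=(P-c)@V
        print(l,round(d["conf"],2),c.round(4),"yaw",np.degrees(np.arctan2(a[1],a[0])).round(1),"ext",(q.max(0)-q.min(0)).round(3),"lo/hi",P.min(0).round(3),P.max(0).round(3))
E
python3 - <<'E'
from m import *
print(manip.tip_extent)
sil("stray_vial",.007);sil("tray_vial",.011);sil("stray_cap",.01);sil("dish_cap",.014);sil("vial_tray",.02);sil("cap_dish",.02);sil("pan",.035);sil("timer",.018)
c=p["color"]
a=cv2.resize(c[160:230,135:215,::-1],None,fx=5,fy=5,interpolation=cv2.INTER_CUBIC)
b=cv2.resize(c[150:220,295:400,::-1],None,fx=3.8,fy=5,interpolation=cv2.INTER_CUBIC)
cv2.imwrite("pics/c1.png",np.hstack([a,b]))
E
```

```text
0.1734
tray_vial 0.64 [ 0.4288 -0.225 ] yaw -178.8 ext [0.016 0.047] lo/hi [ 0.403 -0.232] [ 0.451 -0.216]
stray_cap 0.47 [ 0.6704 -0.0042] yaw 130.5 ext [0.026 0.026] lo/hi [ 0.658 -0.018] [0.683 0.009]
dish_cap 0.6 [0.59   0.2606] yaw -179.3 ext [0.113 0.185] lo/hi [0.5   0.202] [0.685 0.315]
dish_cap 0.51 [0.4276 0.1207] yaw 81.6 ext [0.024 0.025] lo/hi [0.417 0.108] [0.441 0.133]
vial_tray 0.94 [ 0.4242 -0.1781] yaw 89.3 ext [0.09  0.143] lo/hi [ 0.381 -0.252] [ 0.469 -0.109]
cap_dish 0.7 [0.4244 0.153 ] yaw 179.2 ext [0.11  0.108] lo/hi [0.37  0.097] [0.478 0.206]
pan 0.95 [ 0.584  -0.2145] yaw 93.5 ext [0.105 0.248] lo/hi [ 0.531 -0.344] [ 0.64  -0.097]
timer 0.68 [ 0.4275 -0.0007] yaw 106.0 ext [0.047 0.051] lo/hi [ 0.407 -0.022] [0.448 0.023]
```

View pics/c1.png

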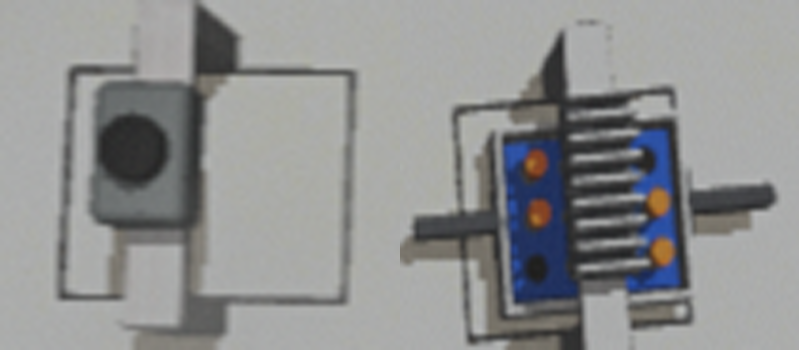

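The crop shows the scanner outline corners at crop (70,70), (352,72), (345,300) and (60,297). The chiller and pan are turned about 4°, with handle tips at (415,228) and (772,195).

```bash
python3 - <<'E'
from m import *
S=np.array([ray(135+a/5,160+b/5,0,p)[:2] for a,b in[(70,70),(352,72),(345,300),(60,297)]])
C=np.array([ray(295+(a-400)/3.8,150+b/5,0,p)[:2] for a,b in[(456,108),(672,92),(690,320),(470,340)]])
for n,P in(("sc",S),("ch",C)):
    e=P[0]-P[1]+P[3]-P[2];f=P[0]-P[3]+P[1]-P[2]
    print(n,P.mean(0).round(4),"y-dir yaw",np.degrees(np.arctan2(-e[0],e[1])).round(1),"x-dir yaw",np.degrees(np.arctan2(f[1],f[0])).round(1),np.linalg.norm(e)/2,np.linalg.norm(f)/2)
H=[ray(295+(a-400)/3.8,150+b/5,.033,p)[:2].round(4) for a,b in[(415,228),(772,195)]];d=H[0]-H[1]
print("handles",H,np.degrees(np.arctan2(-d[0],d[1])),np.linalg.norm(d),(H[0]+H[1])/2)
# stray vial: orange end / white end near (257,197)
c=p["color"].astype(int)[180:210,245:270]
o=(c[...,0]-c[...,2]>60);wh=(c.min(2)>205)
for n,m in(("o",o),("w",wh)):
    v,u=np.nonzero(m);print(n,len(u),ray(u.mean()+245,v.mean()+180,.009,p).round(4))
print("ends",ray(391.5/1.5,283/1.5,.008,p),ray(378/1.5,306/1.5,.008,p))
for l in("stray_vial",):print([(d["conf"],w(d["position"],p).round(4)) for d in manip.tip_of(p,l)+manip.look_for(p,l)])
E
```

```text
sc [0.5809 0.2386] y-dir yaw -0.8 x-dir yaw -0.7 0.15792961933254107 0.12663002460827658
ch [ 0.5891 -0.2119] y-dir yaw 3.3 x-dir yaw 3.5 0.15616069410646427 0.12690755195854295
handles [array([ 0.5781, -0.0973]), array([ 0.5942, -0.3447])] 3.7233756803208578 0.24792331475680138 [ 0.58615 -0.221  ]
o 21 [0.5951 0.0048 0.009 ]
w 0 [nan nan nan]
ends [0.60087817 0.00407268 0.008     ] [0.55893731 0.02865383 0.008     ]
[(0.52, array([0.5782, 0.0167, 0.009 ])), (0.48, array([0.5796, 0.0131, 0.014 ])), (0.39, array([0.4455, 0.3752, 0.0705]))]<stdin>:13: RuntimeWarning: Mean of empty slice.
  ret = ret.dtype.type(ret / rcount)
```

```bash
cat >> h.py <<'E'
def go(*ts):
    "rows from measured pose to (x,y,z,yaw_deg) TCP targets, tool down"
    o=manip.get_obs();R0=R.from_quat(o["ee_rot"]);p0=np.array(o["position"])
    x=R0.as_matrix()[:,0];print("t",round(o["clock"],2),"pos",p0.round(4),"yaw",np.degrees(np.arctan2(x[1],x[0])).round(2),"w",round(o["grip_width"]*85.4,1),"F",np.round(o["ft_force"],1))
    for x,y,z,t in ts:
        Rt=R.from_euler("z",t,degrees=True)*R.from_euler("x",np.pi)
        print((R0.inv()*Rt).as_rotvec().round(4).tolist(),R0.inv().apply(np.array([x,y,z])-p0).round(4).tolist())
E
python3 -c "
from h import *
go((.58,.0155,.404,-30.4),(.58,.0155,.26,-30.4))"
```

```text
t 2.0 pos [ 0.283  -0.5573  0.4048] yaw 26.92 w 85.5 F [0.9 0.4 0.1]
[0.0001, -0.0001, 1.0004] [0.5242, -0.3763, 0.0007]
[0.0001, -0.0001, 1.0004] [0.5242, -0.3763, 0.1447]
```

move_arm:
  plan: [0,0,1.0,0.524,-0.376,0,0.04,0,0,1.0,0.524,-0.376,0,0.04,0,0,1.0,0.524,-0.376,0,0.04,0,0,1.0,0.524,-0.376,0,0.04,0,0,1.0,0.524,-0.376,0,0.04,0,0,1.0,0.524,-0.376,0,0.04,0,0,1.0,0.524,-0.376,0,0.04,0,0,1.0,0.524,-0.376,0,0.04,0,0,1.0,0.524,-0.376,0,0.04,0,0,1.0,0.524,-0.376,0,0.04,0,0,1.0,0.524,-0.376,0.08,0.04,0,0,1.0,0.524,-0.376,0.14,0.04]
  squeeze: 25

```text
clock: 3.5
position: [0.5793, 0.0149, 0.2864]
ee_rot: [0.965, -0.261, 0.001, -0.001]
ft_force: [0.8, -1.7, -0.1]
grip_width: 0.47
grasp_force: 0.0
```

```bash
python3 - <<'E'
from h import *
go((.58,.0155,.25,-30.4),(.58,.0155,.177,-30.4))
s=manip.camera("side")
save(s,"s1.png")
for l in("stray_vial",):print([(d["conf"],w(d["position"],s).round(4)) for d in manip.tip_of(s,l)+manip.look_for(s,l)])
x=s["color"][180:260,200:300,::-1];cv2.imwrite("pics/s1.png",cv2.resize(x,None,fx=6,fy=6))
E
```

```text
t 3.5 pos [0.5793 0.0149 0.2864] yaw -30.21 w 40.2 F [ 0.8 -1.7 -0.1]
[-0.0023, -0.0021, 0.0034] [0.0002, -0.0008, 0.0364]
[-0.0023, -0.0021, 0.0034] [0.0, -0.0007, 0.1094]
[(0.45, array([0.5808, 0.0133, 0.0061]))]
```

```bash
python3 - <<'E'
from h import *
go((.58,.0155,.21,-30.4),(.58,.0155,.177,-30.4))
E
```

```text
t 3.65 pos [0.5776 0.0124 0.2849] yaw -30.33 w 40.2 F [ 0.9 -0.6  1.7]
[0.0028, 0.0051, 0.0013] [0.0009, -0.0041, 0.0749]
[0.0028, 0.0051, 0.0013] [0.0011, -0.0042, 0.1079]
```

View pics/s1.png

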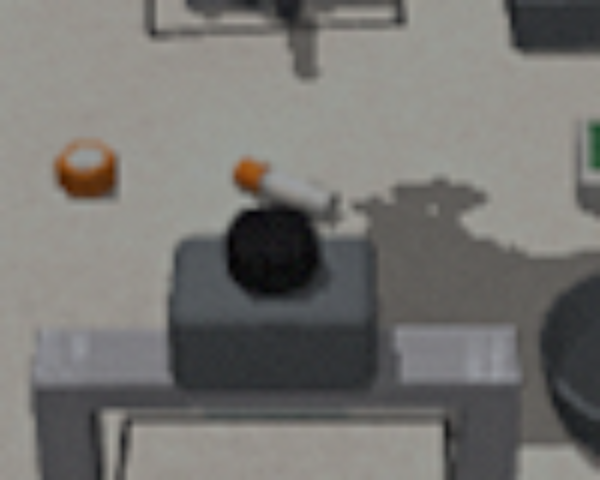

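The side crop shows the vial's orange end at crop (240,175) and its white end at (335,208). The gripper is just above the crop.

move_arm:
  plan: [0,0,0,0,0,0.06,0.04,0,0,0,0,0,0.06,0.04,0,0,0,0,0,0.06,0.04,0,0,0,0,0,0.06,0.04]

```text
clock: 4.15
position: [0.5796, 0.0122, 0.2301]
ee_rot: [0.965, -0.262, 0.002, -0.0]
ft_force: [0.1, -1.0, -0.4]
grip_width: 0.468
grasp_force: 0.0
```

```bash
python3 - <<'E'
from h import *
s=manip.camera("side")
a=ray(200+238/6,180+175/6,.008,s);b=ray(200+338/6,180+207/6,.007,s);print(a,b,(a+b)/2,np.degrees(np.arctan2(*(a-b)[1::-1])),np.linalg.norm(a-b))
go((.58,.0155,.176,-30.4))
E
```

```text
[0.60012576 0.00770868 0.008     ] [0.55554065 0.03171069 0.007     ] [0.5778332  0.01970969 0.0075    ] -28.295418321113083 0.05064512566945131
t 4.2 pos [0.5794 0.0122 0.2295] yaw -30.4 w 40.0 F [ 0.6 -0.2  0.2]
[-0.0016, -0.0033, 0.0] [-0.0013, -0.003, 0.0535]
```

move_arm:
  plan: [0,0,-0.015,-0.002,-0.004,0.025,0.04,0,0,-0.015,-0.002,-0.004,0.045,0.04,0,0,-0.015,-0.002,-0.004,0.045,0.04,0,0,-0.015,-0.002,-0.004,0.045,0.04]

```text
clock: 4.7
position: [0.5791, 0.0167, 0.1826]
ee_rot: [0.967, -0.255, 0.0, -0.0]
ft_force: [-0.2, -0.6, -0.5]
grip_width: 0.466
grasp_force: 0.0
```

```bash
python3 -c "
from h import *
go((.579,.017,.176,-29.5))"
```

```text
t 4.7 pos [0.5791 0.0167 0.1826] yaw -29.54 w 39.8 F [-0.2 -0.6 -0.5]
[-0.0003, -0.0006, -0.0007] [-0.0003, -0.0002, 0.0066]
```

move_arm:
  plan: [0,0,0,0,0,0.006,0.03,0,0,0,0,0,0.006,0.01,0,0,0,0,0,0.006,0.005,0,0,0,0,0,0.006,0.005,0,0,0,0,0,0.006,0.005]
  squeeze: 25

```text
clock: 5.32
position: [0.5788, 0.0168, 0.176]
ee_rot: [0.967, -0.255, 0.0, 0.0]
ft_force: [0.1, 0.6, 0.3]
grip_width: 0.144
grasp_force: 25.7
```

```bash
python3 -c "
from h import *
go((.579,.017,.27,-29.5),(.425,-.15,.27,0),(.425,-.15,.192,0))"
```

```text
t 5.33 pos [0.5788 0.0168 0.176 ] yaw -29.52 w 12.3 F [0.1 0.6 0.3]
[-0.0, -0.0002, -0.0003] [0.0001, -0.0002, -0.094]
[0.0, -0.0002, -0.5152] [-0.0516, 0.221, -0.094]
[0.0, -0.0002, -0.5152] [-0.0516, 0.221, -0.016]
```

move_arm:
  plan: [0,0,0,0,0,-0.05,0.005,0,0,-0.1,0,0,-0.09,0.005,0,0,-0.515,-0.049,0.225,-0.09,0.005,0,0,-0.515,-0.049,0.225,-0.09,0.005,0,0,-0.515,-0.049,0.225,-0.09,0.005,0,0,-0.515,-0.049,0.225,-0.09,0.005,0,0,-0.515,-0.049,0.225,-0.09,0.005,0,0,-0.515,-0.049,0.225,-0.06,0.005,0,0,-0.515,-0.049,0.225,-0.06,0.005]

```text
clock: 6.45
position: [0.425, -0.154, 0.2347]
ee_rot: [1.0, 0.0, -0.001, -0.001]
ft_force: [0.2, -0.8, -0.2]
grip_width: 0.149
grasp_force: 25.8
```

```bash
python3 -c "
from h import *
go((.4245,-.155,.186,0),(.4245,-.155,.183,0))"
```

```text
t 6.45 pos [ 0.425  -0.154   0.2347] yaw 0.05 w 12.7 F [ 0.2 -0.8 -0.2]
[-0.0015, 0.0027, 0.0008] [-0.0003, 0.001, 0.0487]
[-0.0015, 0.0027, 0.0008] [-0.0003, 0.0011, 0.0517]
```

Lower, release and retreat.

move_arm:
  plan: [0,0,0,0,0.001,0.03,0.005,0,0,0,0,0.001,0.05,0.005,0,0,0,0,0.001,0.05,0.005,0,0,0,0,0.001,0.05,0.005,0,0,0,0,0.001,0.05,0.026,0,0,0,0,0.001,0.05,0.026,0,0,0,0,0.001,0.05,0.026,0,0,0,0,0.001,0,0.026,0,0,0,0,0.001,-0.06,0.026,0,0,0,0,0.001,-0.06,0.026]

```text
clock: 7.7
position: [0.4267, -0.1561, 0.3003]
ee_rot: [1.0, -0.0, 0.004, 0.002]
ft_force: [-0.0, -1.1, -0.9]
grip_width: 0.305
grasp_force: 0.0
```

```bash
python3 - <<'E'
from m import *
s=manip.camera("side")
for l in("stray_vial","stray_cap"):
  for q in (p,s):
    print(l,[(round(d["conf"],2),w(d["position"],q).round(4)) for d in manip.tip_of(q,l)])
sil("stray_cap",.01)
go((.67,-.003,.29,0),(.67,-.003,.23,0))
E
```

```text
stray_vial []
stray_vial [(0.55, array([ 0.4305, -0.1583,  0.009 ]))]
stray_cap [(0.42, array([ 6.724e-01, -1.000e-04, -1.200e-03]))]
stray_cap [(0.39, array([ 0.6732, -0.0028, -0.003 ])), (0.36, array([ 0.4249, -0.1778, -0.0026]))]
stray_cap 0.41 [ 0.6711 -0.0024] yaw 142.6 ext [0.022 0.024] lo/hi [ 0.661 -0.013] [0.683 0.009]
t 8.05 pos [ 0.425  -0.1557  0.2949] yaw -0.01 w 25.9 F [ 0.4 -0.2 -0.3]
[-0.0009, 0.0018, -0.0001] [0.245, -0.1528, 0.0046]
[-0.0009, 0.0018, -0.0001] [0.2451, -0.1527, 0.0646]
```

move_arm:
  plan: [0,0,0,0.246,-0.1535,0,0.05,0,0,0,0.246,-0.1535,0,0.05,0,0,0,0.246,-0.1535,0,0.05,0,0,0,0.246,-0.1535,0,0.05,0,0,0,0.246,-0.1535,0,0.05,0,0,0,0.246,-0.1535,0.05,0.05,0,0,0,0.246,-0.1535,0.09,0.05,0,0,0,0.246,-0.1535,0.09,0.05,0,0,0,0.246,-0.1535,0.09,0.05]

```text
clock: 9.18
position: [0.6719, -0.0023, 0.2073]
ee_rot: [1.0, -0.0, 0.001, -0.0]
ft_force: [1.0, -0.4, 0.5]
grip_width: 0.584
grasp_force: 0.0
```

```bash
python3 -c "
from h import *
go((.671,-.0025,.177,0))"
```

```text
t 9.18 pos [ 0.6719 -0.0023  0.2073] yaw -0.02 w 49.9 F [ 1.  -0.4  0.5]
[-0.0003, -0.0013, -0.0003] [-0.0009, 0.0002, 0.0303]
```

move_arm:
  plan: [0,0,0,-0.001,0,0.03,0.05,0,0,0,-0.001,0,0.03,0.05,0,0,0,-0.001,0,0.031,0.015,0,0,0,-0.001,0,0.031,0.015,0,0,0,-0.001,0,0.031,0.015,0,0,0,-0.001,0,0.031,0.015]

```text
clock: 9.93
position: [0.6711, -0.0023, 0.1771]
ee_rot: [1.0, -0.0, 0.001, 0.0]
ft_force: [-2.0, 0.6, 7.1]
grip_width: 0.287
grasp_force: 24.6
```

```bash
python3 -c "
from h import *
go((.671,-.0025,.27,0),(.428,.176,.27,0),(.428,.176,.182,0))"
```

```text
t 9.93 pos [ 0.6711 -0.0023  0.1771] yaw -0.01 w 24.5 F [-2.   0.6  7.1]
[0.0001, -0.0028, -0.0003] [0.0002, 0.0003, -0.0929]
[0.0001, -0.0028, -0.0003] [-0.2429, -0.1782, -0.0936]
[0.0001, -0.0028, -0.0003] [-0.2431, -0.1782, -0.0056]
```

```bash
python3 -c "
from h import *
print(manip.get_obs()['joint_pos'].round(2))
go((.428,.174,.28,90),(.428,.174,.28,-90))"
```

```text
[ 0.28  0.68 -0.48  1.52  0.35  1.03 -1.86]
t 9.93 pos [ 0.6711 -0.0023  0.1771] yaw -0.01 w 24.5 F [-2.   0.6  7.1]
[0.0023, -0.0021, -1.5711] [-0.2428, -0.1762, -0.1036]
[-0.0021, -0.0023, 1.5705] [-0.2428, -0.1762, -0.1036]
```

move_arm:
  plan: [0,0,0,0,0,-0.06,0.015,0,0,0,-0.03,-0.02,-0.1,0.015,0,0,-1.57,-0.243,-0.176,-0.1,0.015,0,0,-1.57,-0.243,-0.176,-0.1,0.015,0,0,-1.57,-0.243,-0.176,-0.1,0.015,0,0,-1.57,-0.243,-0.176,-0.1,0.015,0,0,-1.57,-0.243,-0.176,-0.1,0.015,0,0,-1.57,-0.243,-0.176,-0.1,0.015,0,0,-1.57,-0.243,-0.176,-0.1,0.015,0,0,-1.57,-0.243,-0.176,-0.1,0.015,0,0,-1.57,-0.243,-0.176,-0.1,0.015,0,0,-1.57,-0.243,-0.176,-0.06,0.015]

```text
clock: 11.42
position: [0.429, 0.1742, 0.2372]
ee_rot: [0.707, 0.707, 0.003, 0.002]
ft_force: [0.4, -0.2, -0.2]
grip_width: 0.286
grasp_force: 24.8
```

```bash
python3 -c "
from h import *
go((.428,.173,.2,90),(.428,.173,.184,90))"
```

```text
t 11.43 pos [0.429  0.1742 0.2372] yaw 89.95 w 24.4 F [ 0.4 -0.2 -0.2]
[0.0069, -0.0005, -0.0008] [-0.0012, -0.0012, 0.0372]
[0.0069, -0.0005, -0.0008] [-0.0012, -0.0013, 0.0532]
```

move_arm:
  plan: [0,0,0,-0.001,-0.001,0.03,0.015,0,0,0,-0.001,-0.001,0.052,0.015,0,0,0,-0.001,-0.001,0.052,0.015,0,0,0,-0.001,-0.001,0.052,0.015,0,0,0,-0.001,-0.001,0.052,0.038,0,0,0,-0.001,-0.001,0.052,0.038,0,0,0,-0.001,-0.001,0.052,0.038,0,0,0,-0.001,-0.001,0,0.038,0,0,0,-0.001,-0.001,-0.06,0.038,0,0,0,-0.001,-0.001,-0.06,0.038]

```text
clock: 12.68
position: [0.4275, 0.1736, 0.2989]
ee_rot: [0.707, 0.707, 0.003, 0.002]
ft_force: [-0.7, -0.9, -0.8]
grip_width: 0.445
grasp_force: 0.0
```

```bash
python3 - <<'E'
from m import *
s=manip.camera("side")
for l in("stray_cap","dish_cap","pan"):
  for q in (p,s):
    print(l,[(round(d["conf"],2),w(d["position"],q).round(4)) for d in manip.tip_of(q,l)])
sil("pan",.035)
# handle grip point
print(manip.get_obs()["joint_pos"].round(2))
go((.586,-.0,.29,93.5),(.58,-.12,.29,93.5),(.58,-.12,.23,93.5))
c=cv2.resize(s["color"][120:270,180:360,::-1],None,fx=4,fy=4,interpolation=cv2.INTER_CUBIC);cv2.imwrite("pics/s2.png",c)
E
```

```text
stray_cap []
stray_cap [(0.59, array([0.4284, 0.1688, 0.0039]))]
dish_cap [(0.59, array([0.4258, 0.1247, 0.0042])), (0.52, array([ 0.4305, -0.2222,  0.01  ]))]
dish_cap [(0.53, array([0.4292, 0.1181, 0.0023]))]
pan [(0.62, array([ 0.5852, -0.2177, -0.0009]))]
pan [(0.59, array([ 0.5835, -0.2171,  0.0006]))]
pan 0.63 [0.4292 0.1656] yaw 123.7 ext [0.025 0.026] lo/hi [0.418 0.153] [0.441 0.177]
[ 0.44  0.17 -0.97  1.97  0.16  1.08 -0.6 ]
t 13.12 pos [0.4262 0.1727 0.2943] yaw 89.96 w 37.9 F [-0.   0.2  0.2]
[-0.0014, -0.0001, -0.0618] [-0.1725, 0.1599, 0.004]
[-0.0014, -0.0001, -0.0618] [-0.2925, 0.154, 0.004]
[-0.0014, -0.0001, -0.0618] [-0.2925, 0.1541, 0.064]
```

View pics/s2.png

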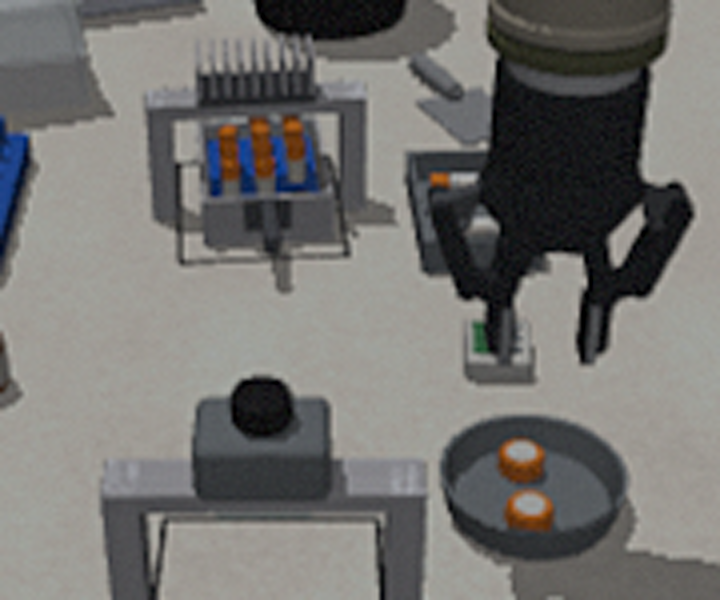

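Both caps stand upright in the dish at crop (522,460) and (530,510). The pan's near handle is at (270,225). The next step is the +y handle.

move_arm:
  plan: [0,0,-0.063,-0.292,0.153,0,0.045,0,0,-0.063,-0.292,0.153,0,0.045,0,0,-0.063,-0.292,0.153,0,0.045,0,0,-0.063,-0.292,0.153,0,0.045,0,0,-0.063,-0.292,0.153,0,0.045,0,0,-0.063,-0.292,0.153,0,0.045,0,0,-0.063,-0.292,0.153,0.03,0.045,0,0,-0.063,-0.292,0.153,0.05,0.045,0,0,-0.063,-0.292,0.153,0.05,0.045]

```text
clock: 14.25
position: [0.5784, -0.1186, 0.2433]
ee_rot: [0.684, 0.729, -0.001, -0.002]
ft_force: [0.8, -0.2, 0.8]
grip_width: 0.524
grasp_force: 0.0
```

```bash
python3 - <<'E'
from m import *
s=manip.camera("side")
for q in (p,s):
    print([(round(d["conf"],2),w(d["position"],q).round(4)) for d in manip.tip_of(q,"pan")])
go((.5787,-.119,.188,93.6))
cv2.imwrite("pics/s3.png",cv2.resize(s["color"][120:240,190:310,::-1],None,fx=5,fy=5,interpolation=cv2.INTER_CUBIC))
E
```

```text
[]
[(0.59, array([ 0.5868, -0.2166,  0.0016])), (0.17, array([ 4.227e-01, -1.000e-03, -1.000e-04]))]
t 14.45 pos [ 0.5795 -0.1191  0.2461] yaw 93.58 w 45.1 F [ 0.3 -0.8 -0.4]
[0.0015, 0.0006, -0.0004] [0.0002, -0.0008, 0.0581]
```

View pics/s3.png

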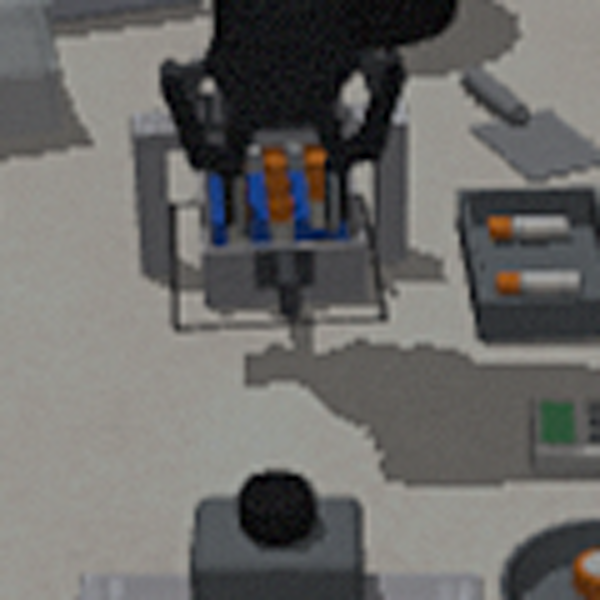

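Both vials lie in the tray, and the fingers (crop 235 and 340) straddle the handle (290). Descend and grip.

move_arm:
  plan: [0,0,0,0,0,0.03,0.045,0,0,0,0,0,0.058,0.045,0,0,0,0,0,0.058,0.045,0,0,0,0,0,0.058,0.025,0,0,0,0,0,0.058,0.005,0,0,0,0,0,0.058,0.005,0,0,0,0,0,0.058,0.005]
  squeeze: 40

```text
clock: 15.32
position: [0.5797, -0.1194, 0.1886]
ee_rot: [0.685, 0.729, 0.0, 0.001]
ft_force: [-1.2, 0.3, 6.5]
grip_width: 0.134
grasp_force: 42.1
```

```bash
python3 -c "
from h import *
go((.5785,-.119,.188,93.5),(.572,0,.188,93.4),(.583,.12,.188,89.2))"
```

```text
t 15.32 pos [ 0.5797 -0.1194  0.1886] yaw 93.53 w 11.5 F [-1.2  0.3  6.5]
[0.002, 0.0008, 0.0006] [0.0005, -0.0011, 0.0006]
[0.002, 0.0008, 0.0023] [0.1197, -0.0003, 0.0006]
[0.0021, 0.0007, 0.0756] [0.2388, 0.0181, 0.0005]
```

move_arm:
  plan: [0,0,0,0.008,0,0,0.005,0,0,0,0.022,0,0,0.005,0,0,0,0.04,0,0,0.005,0,0,0,0.06,0,0,0.005,0,0,0,0.08,0,0,0.005,0,0,0,0.1,0,0,0.005,0,0,0,0.112,0,0,0.005,0,0,0,0.12,0,0,0.005,0,0,0,0.12,0,0,0.005]

```text
clock: 16.45
position: [0.5724, -0.0001, 0.1886]
ee_rot: [0.685, 0.729, 0.0, 0.002]
ft_force: [0.3, -1.8, 6.2]
grip_width: 0.132
grasp_force: 42.1
```

```bash
python3 -c "
from h import *
go((.583,.12,.188,89.2))"
```

```text
t 16.45 pos [ 5.724e-01 -1.000e-04  1.886e-01] yaw 93.53 w 11.3 F [ 0.3 -1.8  6.2]
[0.0026, 0.0018, 0.0755] [0.1192, 0.018, 0.0004]
```

move_arm:
  plan: [0,0,0,0.008,0,0,0.005,0,0,0.01,0.022,0.002,0,0.005,0,0,0.02,0.04,0.005,0,0.005,0,0,0.035,0.06,0.008,0,0.005,0,0,0.05,0.08,0.012,0,0.005,0,0,0.065,0.1,0.015,0,0.005,0,0,0.075,0.112,0.017,0,0.005,0,0,0.075,0.119,0.018,0,0.005,0,0,0.075,0.119,0.018,0,0.005]

```text
clock: 17.58
position: [0.5832, 0.1194, 0.1886]
ee_rot: [0.712, 0.702, 0.0, 0.002]
ft_force: [-0.8, -4.4, 7.0]
grip_width: 0.135
grasp_force: 42.2
```

```bash
python3 -c "
from h import *
go((.583,.12,.188,89.2),(.580,-.08,.3,89.2))"
```

```text
t 17.57 pos [0.5832 0.1194 0.1886] yaw 89.2 w 11.6 F [-0.8 -4.4  7. ]
[0.0024, 0.002, -0.0] [0.0006, -0.0002, 0.0006]
[0.0024, 0.002, -0.0] [-0.1996, -0.0001, -0.111]
```

move_arm:
  plan: [0,0,0,0,0,0,0.045,0,0,0,0,0,0,0.045,0,0,0,0,0,0,0.045,0,0,0,0,0,-0.06,0.045,0,0,0,0,0,-0.11,0.045,0,0,0,-0.2,0,-0.11,0.045,0,0,0,-0.2,0,-0.11,0.045,0,0,0,-0.2,0,-0.11,0.045,0,0,0,-0.2,0,-0.11,0.045,0,0,0,-0.2,0,-0.06,0.045,0,0,0,-0.2,0,-0.06,0.045,0,0,0,-0.2,0,-0.06,0.045]

```text
clock: 19.08
position: [0.5801, -0.0787, 0.2483]
ee_rot: [0.711, 0.703, 0.0, 0.0]
ft_force: [0.0, 0.2, 0.1]
grip_width: 0.525
grasp_force: 0.0
```

```bash
python3 - <<'E'
from m import *
s=manip.camera("side")
for q in (p,s):
    print([(round(d["conf"],2),w(d["position"],q).round(4)) for d in manip.tip_of(q,"pan")])
go((.58,-.08,.188,89.2))
cv2.imwrite("pics/c4.png",np.hstack([cv2.resize(p["color"][140:240,135:335,::-1],None,fx=2,fy=4,interpolation=cv2.INTER_CUBIC),cv2.resize(s["color"][150:250,190:290,::-1],None,fx=4,fy=4,interpolation=cv2.INTER_CUBIC)]))
E
```

```text
[(0.78, array([ 0.5797,  0.0203, -0.0019]))]
[(0.57, array([0.5789, 0.021 , 0.0027]))]
t 19.27 pos [ 0.5802 -0.0794  0.2484] yaw 89.29 w 45.1 F [ 0.1  0.  -0. ]
[0.0021, 0.0005, 0.0015] [-0.0006, -0.0003, 0.0604]
```

View pics/c4.png

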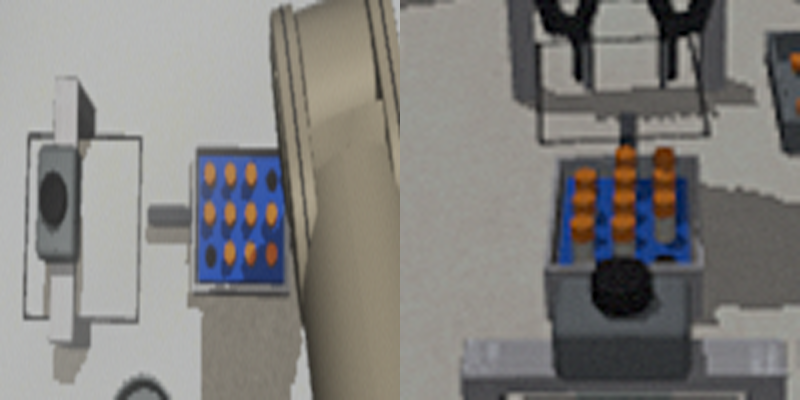

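The pan stands midway, square to the scanner, with its -y handle between the fingers in the right panel. Grip it.

move_arm:
  plan: [0,0,0,0,0,0.03,0.045,0,0,0,0,0,0.06,0.045,0,0,0,0,0,0.06,0.045,0,0,0,0,0,0.06,0.025,0,0,0,0,0,0.06,0.005,0,0,0,0,0,0.06,0.005,0,0,0,0,0,0.06,0.005]
  squeeze: 40

```text
clock: 20.15
position: [0.5803, -0.0797, 0.1887]
ee_rot: [0.712, 0.702, 0.001, 0.001]
ft_force: [-2.3, -0.0, 5.6]
grip_width: 0.129
grasp_force: 42.1
```

```bash
python3 - <<'E'
from h import *
go((.5805,.05,.188,89.2),(.5805,.139,.188,89.2))
E
```

```text
t 20.15 pos [ 0.5803 -0.0797  0.1887] yaw 89.25 w 11.0 F [-2.3 -0.   5.6]
[0.0024, 0.0006, 0.0009] [0.1297, -0.0015, 0.0006]
[0.0024, 0.0006, 0.0009] [0.2187, -0.0027, 0.0006]
```

move_arm:
  plan: [0,0,0,0.008,0,0,0.005,0,0,0,0.022,0,0,0.005,0,0,0,0.04,0,0,0.005,0,0,0,0.06,-0.001,0,0.005,0,0,0,0.08,-0.001,0,0.005,0,0,0,0.1,-0.001,0,0.005,0,0,0,0.115,-0.001,0,0.005,0,0,0,0.125,-0.001,0,0.005,0,0,0,0.13,-0.001,0,0.005,0,0,0,0.13,-0.001,0,0.005]

```text
clock: 21.4
position: [0.5813, 0.049, 0.1887]
ee_rot: [0.712, 0.702, 0.0, 0.002]
ft_force: [0.0, -5.5, 5.8]
grip_width: 0.132
grasp_force: 42.2
```

```bash
python3 - <<'E'
from m import *
s=manip.camera("side")
for q in (p,s):
    print([(round(d["conf"],2),w(d["position"],q).round(4)) for d in manip.tip_of(q,"pan")])
go((.5815,.139,.188,89.2))
E
```

```text
[(0.66, array([0.4296, 0.1744, 0.0005])), (0.65, array([ 5.793e-01,  1.478e-01, -4.000e-04]))]
[(0.78, array([0.5823, 0.1487, 0.003 ])), (0.3, array([0.778 , 0.0221, 0.0013]))]
t 21.6 pos [0.5813 0.049  0.1887] yaw 89.17 w 11.6 F [ 1.6 -4.9  5.6]
[0.003, 0.002, -0.0005] [0.09, -0.0011, 0.0005]
```

move_arm:
  plan: [0,0,0,0.008,0,0,0.005,0,0,0,0.022,0,0,0.005,0,0,0,0.038,0,0,0.005,0,0,0,0.054,0,0,0.005,0,0,0,0.07,0,0,0.005,0,0,0,0.082,0,0,0.005,0,0,0,0.09,0,0,0.005,0,0,0,0.09,0,0,0.005,0,0,0,0.09,0,0,0.005]

```text
clock: 22.72
position: [0.5826, 0.1394, 0.1887]
ee_rot: [0.712, 0.702, 0.001, 0.001]
ft_force: [1.4, -3.6, 5.8]
grip_width: 0.134
grasp_force: 42.1
```

```bash
python3 - <<'E'
from m import *
s=manip.camera("side")
for q in (p,s):
    for l in("pan","scanner"):print(l,[(round(d["conf"],2),w(d["position"],q).round(4)) for d in manip.tip_of(q,l)])
go((.5815,.139,.188,89.2))
cv2.imwrite("pics/c5.png",np.hstack([cv2.resize(p["color"][150:240,130:230,::-1],None,fx=4,fy=5,interpolation=cv2.INTER_CUBIC),cv2.resize(s["color"][220:310,195:295,::-1],None,fx=4,fy=5,interpolation=cv2.INTER_CUBIC)]))
E
```

```text
pan [(0.26, array([7.728e-01, 2.380e-02, 1.000e-04]))]
scanner [(0.96, array([ 0.584 ,  0.2415, -0.0007]))]
pan [(0.83, array([5.819e-01, 2.405e-01, 3.000e-04]))]
scanner []
t 23.02 pos [0.5826 0.1394 0.1887] yaw 89.18 w 11.5 F [-0.4 -3.1  5.5]
[0.0031, 0.001, -0.0004] [-0.0004, -0.001, 0.0007]
```

View pics/c5.png

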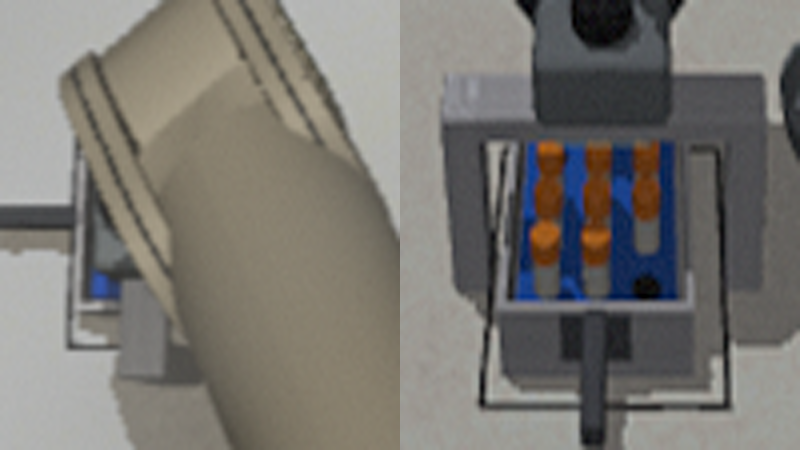

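The side panel shows the pan within the outline, but the front margin looks large (pan foot about row 375, line about 407). I'll release and back off for a clear view.

move_arm:
  plan: [0,0,0,0,0,0,0.04,0,0,0,0,0,0,0.04,0,0,0,0,0,0,0.04,0,0,0,-0.01,0,-0.06,0.04,0,0,0,-0.06,0,-0.1,0.04,0,0,0,-0.12,0,-0.11,0.04,0,0,0,-0.18,0,-0.11,0.04,0,0,0,-0.24,0,-0.11,0.04,0,0,0,-0.24,0,-0.11,0.04]

```text
clock: 24.15
position: [0.5778, -0.1059, 0.2965]
ee_rot: [0.715, 0.699, -0.001, 0.001]
ft_force: [0.1, 1.3, -0.6]
grip_width: 0.467
grasp_force: 0.0
```

```bash
python3 - <<'E'
from m import *
s=manip.camera("side")
for q in (p,s):
    for l in("pan","scanner"):print(l,[(round(d["conf"],2),w(d["position"],q).round(4)) for d in manip.tip_of(q,l)])
print("side pan foot",ray(195+503/4,220+373/5,0,s),ray(195+692/4,220+375/5,0,s),"line",ray(195+481/4,220+407/5,0,s),ray(195+728/4,220+407/5,0,s))
go((.5815,.139,.188,89.2))
cv2.imwrite("pics/c6.png",np.hstack([cv2.resize(p["color"][155:235,135:215,::-1],None,fx=5,fy=5,interpolation=cv2.INTER_CUBIC),cv2.resize(s["color"][230:310,210:290,::-1],None,fx=5,fy=5,interpolation=cv2.INTER_CUBIC)]))
E
```

```text
pan [(0.55, array([0.5824, 0.2372, 0.0025])), (0.31, array([ 0.5839,  0.2416, -0.0023]))]
scanner [(0.89, array([5.843e-01, 2.429e-01, 5.000e-04])), (0.66, array([0.7726, 0.0211, 0.0036]))]
pan [(0.74, array([ 5.824e-01,  2.425e-01, -3.000e-04]))]
scanner [(0.55, array([ 0.4242, -0.1801, -0.0014]))]
side pan foot [0.42714327 0.30409011 0.        ] [0.33030985 0.30681148 0.        ] line [0.44108478 0.32186461 0.        ] [0.31654191 0.32390861 0.        ]
t 24.45 pos [ 0.5785 -0.098   0.297 ] yaw 89.41 w 39.8 F [ 0.1 -0.1  0.4]
[0.0001, -0.0004, 0.0036] [0.237, 0.0005, 0.1091]
```

View pics/c6.png

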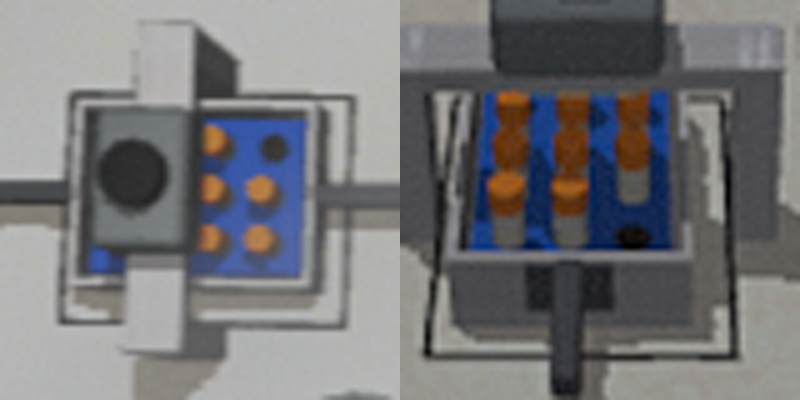

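```bash
python3 - <<'E'
from m import *
f=lambda a,b,z:ray(135+a/5,155+b/5,z,p)[:2].round(4)
print("rim L,R",f(73,200,.04),f(326,200,.04),"T,B",f(200,99,.04),f(200,290,.04))
print("line L,R",f(65,200,0),f(350,200,0),"T,B",f(200,96,0),f(200,324,0))
# handle tips at z=.033 from red-free dark profile
g=p["color"].astype(int).sum(2)
for r in (193,194):
  d=g[r,100:240];print(r,[i+100 for i in range(1,140) if abs(d[i]-d[i-1])>90])
E
```

```text
rim L,R [0.5813 0.3005] [0.5804 0.1648] T,B [0.6354 0.2336] [0.5328 0.231 ]
line L,R [0.5863 0.3177] [0.5854 0.1589] T,B [0.6443 0.2438] [0.5173 0.2405]
193 [127, 128, 149, 151, 156, 167, 168, 176, 221]
194 [127, 128, 149, 151, 167, 198, 221]
```

Both cameras agree that the pan body is inside the lines with at least 7 mm to spare on every side. The strays are put away and the gripper is clear, so I'm handing in.

```bash
python3 -c "
from workcell import manip
print(manip.hand_in())"
```

```text
the job is handed in; nothing more can be done
None
```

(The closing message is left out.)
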